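# Lock the tube rack in the shaker, then load the last tube

### The arm

A 6-joint arm with a two-finger parallel gripper is mounted at the origin on the work surface. World frame = base frame: x ahead of the robot, y to its left, z up, the work surface at z = 0. Lengths are in mm, angles in rad, forces in N, time in s.
With the tool pointing down it reaches from about 400 to 825 mm from the base axis. Payload 7 kg.
Tool frame: the origin (TCP) lies at the very end of the fingers, on their centre line; the grasp point (between the pads) lies 19 mm behind it; z points along the fingers, y is the line along which they close (so a half turn about z gives the same grasp; the last joint's range is limited). The gripper opens to 88 mm and grips with 3 to 60 N. Pads are 19 mm wide; open, the fingers measure 130 mm over their backs; the gripper's body (78 mm by 193 mm) begins 47 mm behind the grasp point.
Start: joints at [1.587, 0.359, 0.012, 0, -1.224, -0.288], TCP at [181.224, 650.195, 226.561] pointing down, gripper open.
Joint ranges: [-3.07, 3.07], [-1.43, 2.12], [-1.02, 1.25], [-3.03, 1.67], [-3.05, -0], [-3.03, 3.03]. Speed limits (rad/s): [2.39, 2.39, 3.01, 3.14, 3.14, 3.14].

### API

Orientations are given as a unit quaternion [x, y, z, w].
In Python, from plant import bot gives the robot as it stands. Calls block until the motion is done:
- bot.move_ptp(position, orientation): joint-space move of the TCP to a pose.
- bot.line_to(position, velocity=150, ori=None): straight line of the TCP; ori=None keeps the orientation; velocity is the mean speed in mm/s.
- bot.move_joints(angles): joint-space move.
- bot.move_gripper(opening, force=None): finger opening in mm; force is the grip in N (None keeps the last); returns when the fingers have stopped.
- bot.pause(seconds).
- bot.solve_ik(position, orientation): joint angles nearest the present ones, or None.
- bot.read_state(): the state.
- bot.camera(name): name is "scene" or "top"; returns the picture (384x512x3 uint8, red, green, blue); there is no depth.
- bot.get_calibration(name): a dict with "fx", "fy", "cx", "cy" (pixels), "distortion" ([k1, k2, p1, p2, k3] as OpenCV has them; the pictures are not rectified), "view" (4x4, takes a point from world to camera coordinates). Camera axes: x right, y up, looking along -z (the intrinsics and any distortion apply to the point x, -y, -z); pixel columns grow to the right and rows downward; lengths in mm; the calibration is good to about 2 mm. A picture is of the moment at which its call begins. get_calibration takes no time and is no camera call.
A pose or a line that the arm cannot do raises bot.Unreachable and nothing moves.
- bot.close_job(): hands the job in; it is judged then, once.
The state is a dict: "t": time; "joint_pos": joint angles; "qvel": joint speeds; "tau": joint torques, N m; "tcp_pos": TCP position; "eef_rot": TCP orientation; "contact_force": force on the tool from outside, world axes, zero at the start; "moment": the same for the moment, N m; "width": finger opening in mm; "finger_force": force on a finger pad.
Only numpy, scipy, OpenCV 4.12 (cv2) and the standard library are available. Lean on these libraries where they do the work, as an engineer would, in place of code of your own. Each camera call takes 0.05 s, during which the arm holds its last target. There are 200 camera calls.

### The job

Slide the white rack, with its two tubes staying in it, along the shaker's bay until it is fully home, letting the rack's own edge lift the orange catch so that the catch drops down behind it; do not touch the catch with the robot. Then take the red-capped tube from the blue block and put it all the way down, upright, into the rack's empty middle hole. Leave the other tubes where they stand and do not push the glassware and bottles about.

Things in the scene. Friction and masses are not known exactly. Their poses are not given: they have to be found in the camera images.
- shaker: White bench shaker, fixed. Origin on the table under its bay's centre line; x points INTO the bay, away from its open mouth on the robot's side; z up. Sizes in mm, its frame: body x -165 to 105, y +-75. Flat blue bed, z = 50, x -165 to the back wall at 70 (housing 85 high). Guide rails 12 above the bed, inner faces y = +-51 for x -70 to 70, flaring to +-65 at x = -120.
- bay_mouth (a point): Point on the bed at x = -125 in the shaker's frame. A rack set flat here (its origin on this point, its x along the shaker's x) stands between the flared rails, clear of the catch. Axes as the shaker's.
- bay_home (a point): Point on the bed where the rack's origin lies when fully home: x = 20 in the shaker's frame, the rack's front face against the back wall. Locked, the rack has up to 6 mm of play towards the mouth and 3 mm to each side. Axes as the shaker's.
- catch (a joint): Orange gravity catch, rad: 0 = down on its stop, grows as the nose rises (to 0.9). No spring; 60 g, falls by its own weight. Hinge pin along the shaker's y at x = 45, z = 72 mm. A rack pushed in along the bed runs its flange under the ramp, lifts the catch about 0.15 rad (under 2 N), and the nose drops behind the flange's rear edge.
- catch_pin (a point): Orange bar of the catch, at the left edge of the bay (shaker y 38 to 47 mm), 8 mm thick, from the hinge towards the mouth to x = -68. A nose hangs from it at x -36 to -44, to 3 mm above the bed, with a 28 degree ramp from its foot up to x = -68. Riding on the rack's flange its top stays below 42 mm above the bed. This point: on the hinge pin; axes the shaker's when down.
- catch_nose (a point): Foot of the catch's nose on its inner face: shaker frame (-36, 42, 53) mm when down. The locked rack's rear edge lies at x = -30 to -36.
- rack: Loose white rack, 0.2 to 0.45 kg. Sizes in mm: block 100 (x) by 44 (y), 70 high, on a flange 100 by 96 by 14. Same either way round. Origin: centre of underside. Three holes, diameter 19, 47 deep, at x = -32, 0, 32; end ones hold white-capped tubes reaching 105 high, the middle is empty. Grip across the 44 with fingertips 42 to 50 above the underside, to clear the catch.
- rack_floor0 (a point): Centre of the floor of the rack's hole at x = -32 mm, 23 mm above the rack's underside (47 mm below the hole's mouth).
- rack_floor1 (a point): Centre of the floor of the rack's empty middle hole, 23 mm above the rack's underside (47 mm below the mouth).
- rack_floor2 (a point): Centre of the floor of the rack's hole at x = 32 mm, 23 mm above the rack's underside.
- block: Blue storage block, fixed. Sizes in mm: 120 (x) by 50 (y), 62 high, foot plate 130 by 70 by 6. Three holes, diameter 19, 47 deep (floors 15 above the table), in a row along its x at -36, 0, 36, hold the red-, blue- and green-capped tubes in any order, reaching 97 above the table. Origin: centre of the underside.
- tube_red: Test tube with a red cap, sizes in mm: glass, diameter 16, rounded foot; cap diameter 20, from 60 to 82 above the foot; height 82; 25 g. Origin: centre of the foot, z up the tube. The tube to be moved; it starts in one of the blue block's holes. Grip the cap across the row of holes.
- tube_blue: Test tube with a blue cap, sizes in mm: glass, diameter 16, rounded foot; cap diameter 20, from 60 to 82 above the foot; height 82; 25 g. Origin: centre of the foot, z up the tube. Stays in the blue block.
- tube_green: Test tube with a green cap, sizes in mm: glass, diameter 16, rounded foot; cap diameter 20, from 60 to 82 above the foot; height 82; 25 g. Origin: centre of the foot, z up the tube. Stays in the blue block.
- tube_a: Test tube with a white cap, sizes in mm: glass, diameter 16, rounded foot; cap diameter 20, from 60 to 82 above the foot; height 82; 25 g. Origin: centre of the foot, z up the tube. Stands in the rack's hole at x = -32 and rides with it.
- tube_b: Test tube with a white cap, sizes in mm: glass, diameter 16, rounded foot; cap diameter 20, from 60 to 82 above the foot; height 82; 25 g. Origin: centre of the foot, z up the tube. Stands in the rack's hole at x = 32 and rides with it.
- bottle_red: Bystander: white bottle, red cap, diameter 84, height 230. Sizes in mm. Origin: centre of the underside.
- bottle_black: Bystander: white bottle, black cap, diameter 88, height 240. Sizes in mm. Origin: centre of the underside.
- squeeze: Bystander: small white bottle, green cap, diameter 60, height 160. Sizes in mm. Origin: centre of the underside.
- beaker: Bystander: glass beaker, diameter 72, height 90. Sizes in mm. Origin: centre of the underside.
- jar: Bystander: amber glass jar, yellow lid, diameter 74, height 100. Sizes in mm. Origin: centre of the underside.
- flask: Bystander: conical glass flask, base diameter 72, neck diameter 26, height 105. Sizes in mm. Origin: centre of the underside.
- dish: Bystander: shallow white dish, diameter 84, height 16. Sizes in mm. Origin: centre of the underside.
Mind the look-alikes: they are no part of the job. What is shaped like the rack but black or turquoise is not meant.

How it is judged:
By the outcome, as a careful person would: the job done as asked, in the order asked, and still so for the second after the job is handed in, with the robot touching nothing.
It also fails if it takes over 61 s, if anything falls off the work surface, if the arm or the gripper's body presses on something with over 40 N, if the wrist force passes 120 N, or if a joint passes its speed limit or range.

## Working session

There is one attempt and no reset: what is moved stays moved. The work goes in short steps, each a Python script; the robot and the scene stay as the last script left them, time stands still between calls to the robot, and variables do not carry over. Pictures are saved under pics/ and viewed, at most 10 in all, crops included, and the job is handed in when it is done.

```bash
ls; mkdir -p pics
python3 - <<'E'
from plant import bot
import cv2
for n in("scene","top"):
    im=bot.camera(n); cv2.imwrite(f"pics/{n}0.png",cv2.resize(im[:,:,::-1],(800,600),interpolation=cv2.INTER_CUBIC))
    c=bot.get_calibration(n); print(n,c)
print(bot.read_state())
E
```

```text
pics
scene {'fx': 364.33290231022096, 'fy': 364.33290231022096, 'cx': 252.73769321275634, 'cy': 191.80842592277602, 'distortion': array([-0.05394096,  0.        ,  0.        ,  0.        ,  0.        ]), 'view': array([[ 5.23038202e-01,  8.52264205e-01, -8.76148590e-03,
        -2.68450465e+02],
       [-6.17863657e-01,  3.86226412e-01,  6.84889525e-01,
         2.47583602e+02],
       [ 5.87090744e-01, -3.52809982e-01,  7.28594246e-01,
        -1.38213323e+03],
       [ 0.00000000e+00,  0.00000000e+00,  0.00000000e+00,
         1.00000000e+00]])}
top {'fx': 375.4762535833441, 'fy': 375.4762535833441, 'cx': 258.99700353622194, 'cy': 194.4974119437699, 'distortion': array([0.01298118, 0.        , 0.        , 0.        , 0.        ]), 'view': array([[-1.08374807e-02, -9.99861805e-01, -1.26063443e-02,
         2.65726462e+01],
       [ 9.89236624e-01, -1.25603790e-02,  1.45784565e-01,
        -4.87849574e+02],
       [-1.45922759e-01, -1.08907201e-02,  9.89236039e-01,
        -1.26253632e+03],
       [ 0.00000000e+00,  0.00000000e+00,  0.00000000e+00,
         1.00000000e+00]])}
{'t': 0.1, 'joint_pos': array([ 1.58708329e+00,  3.59312652e-01,  1.11534575e-02, -3.19500265e-04,
       -1.22413688e+00, -2.88108794e-01]), 'qvel': array([-0.00023486, -0.00192103,  0.00231479,  0.00198232, -0.00029118,
       -0.00092878]), 'tau': array([-2.98324048e-03, -5.84165704e+01,  2.93752491e+01,  7.01560423e+00,
        1.01923183e-02, -5.23477411e-05]), 'tcp_pos': array([181.12802845, 649.77441399, 225.71740682]), 'eef_rot': array([ 9.90770659e-01, -1.35546729e-01, -3.47805747e-05,  7.63980365e-04]), 'contact_force': array([-0.80647243,  0.7932895 ,  0.07484364]), 'moment': array([-0.03098483,  0.01556256, -0.01342945]), 'finger_force': 0.0, 'width': 87.29228511041333}
```

View pics/scene0.png

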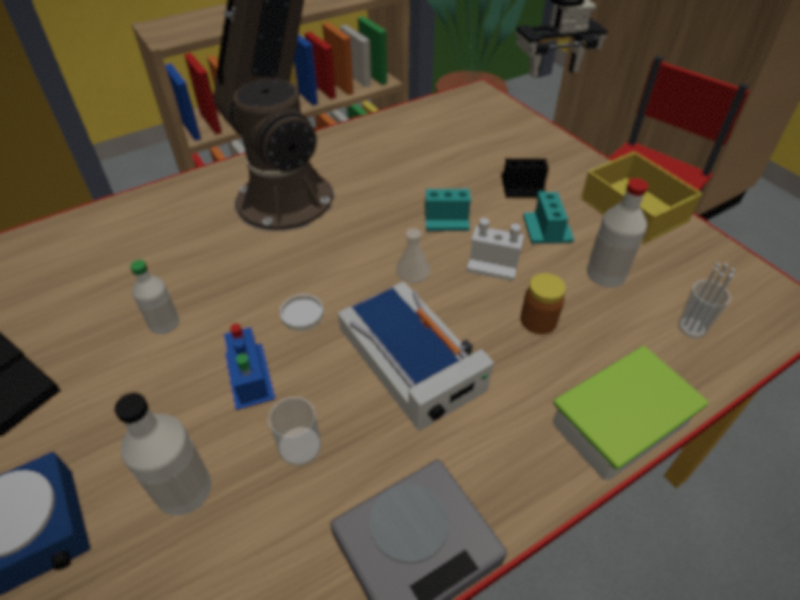

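View pics/top0.png

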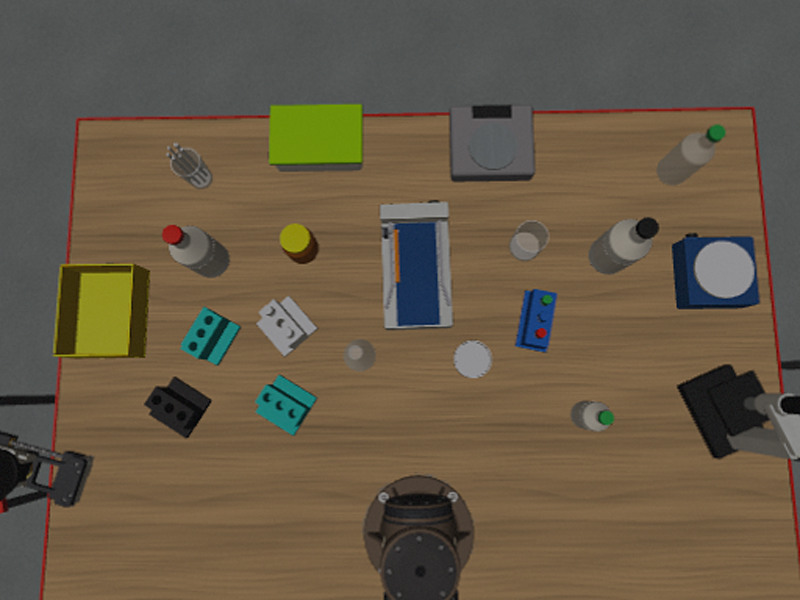

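Candidates for the rack, in top-view 800-px picture coordinates:
- White with two white tubes, at (287,325): this is the one that fits the description.
- Turquoise, at (211,335) and (286,405): look-alikes.
- Black, at (178,406): look-alike.

Red cap candidates are the block tube at (541,333) and the bottle cap at (173,234). I choose the white rack and the block tube, and check both in one close crop.

Run:
```python
from plant import bot
import cv2,numpy as np
im=bot.camera("top")[:,:,::-1]; np.save("top.npy",im)
c=lambda x,y,w,h:cv2.resize(im[y:y+h,x:x+w],(w*6,h*6),interpolation=cv2.INTER_CUBIC)
L=np.vstack([c(155,183,60,50),c(315,180,60,50)]); R=c(235,120,70,100)
o=np.hstack([L,R]); o=np.clip(o*1.3,0,255).astype(np.uint8); cv2.imwrite("pics/crop1.png",o)
```

```text
(no output)
```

View pics/crop1.png

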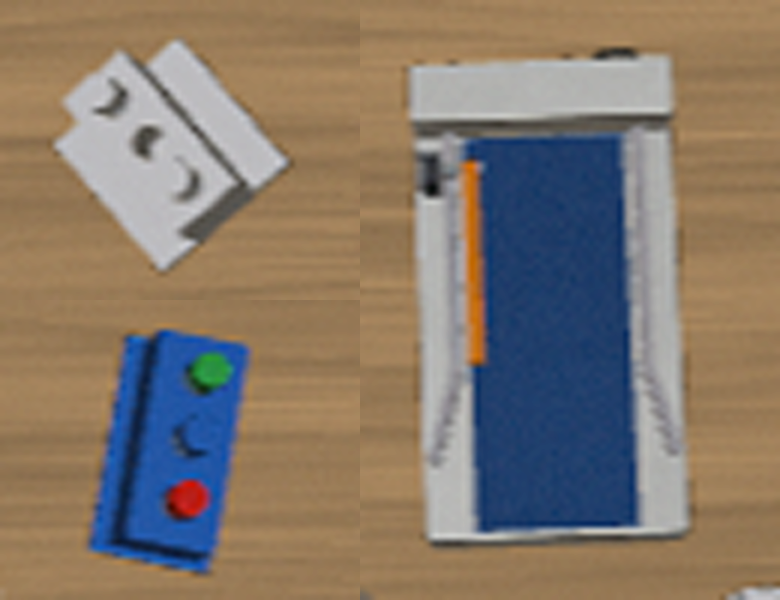

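The crop shows the white rack with two white-capped tubes and an empty middle hole at (148,142). The block has the red cap nearest the robot at (190,497) and green at the far end (211,370). The shaker's mouth faces the robot, with the orange catch on its left. Next I fit poses to the known corner points.

```bash
cat > h.py <<'E'
import numpy as np,cv2
from scipy.optimize import least_squares
from plant import bot
def proj(P,n="top"):
    c=bot.get_calibration(n);V=np.array(c["view"]);F=np.diag([1,-1,-1.])
    R=F@V[:3,:3];t=F@V[:3,3];K=np.array([[c["fx"],0,c["cx"]],[0,c["fy"],c["cy"]],[0,0,1]])
    return cv2.projectPoints(np.array(P,float).reshape(-1,1,3),cv2.Rodrigues(R)[0],t,K,np.array(c["distortion"]))[0][:,0]
def T(p,L):
    L=np.array(L,float);c,s=np.cos(p[2]),np.sin(p[2])
    return np.c_[p[0]+c*L[:,0]-s*L[:,1],p[1]+s*L[:,0]+c*L[:,1],L[:,2]]
def fit(L,uv,p0,n="top"):
    r=least_squares(lambda p:(proj(T(p,L),n)-uv).ravel(),p0,loss="soft_l1",x_scale=[100,100,1])
    return r.x,(proj(T(r.x,L),n)-uv)
def ray(uv,z,n="top"):
    return least_squares(lambda q:(proj([[q[0],q[1],z]],n)[0]-uv),[500,0],x_scale=100).x
E
python3 - <<'E'
from h import *
np.set_printoptions(precision=2,suppress=True)
full=lambda a,x0,y0:(np.array(a,float)+.5)/6-.5+[x0,y0]
# rack
uv=full([[55,145],[163,270],[288,162],[178,40],[62,102],[118,50],[245,183],[148,142]],155,183)
print("raw",ray(uv[7],70))
L=[[48-98,-48*1,14]]
# rack x along image down-right; far-left hole = -x' choose x = from lower right to upper left (away from robot)
L=[[50,48,14],[-50,48,14],[-50,-48,14],[50,-48,14],[50,22,70],[50,-22,70],[-50,-22,70],[0,0,70]]
print("rack",*fit(L,uv,[480,220,.7]))
uv=full([[211,370-300],[190,497-300],[160,30],[248,47],[212,255],[125,240]],315,180)
L=[[36,0,97],[-36,0,97],[60,25,62],[60,-25,62],[-60,-25,62],[-60,25,62]]
print("block",*fit(L,uv,[480,-200,0]))
uv=full([[411-360,66],[669-360,57],[428-360,540],[688-360,530],[472-360,362],[487-360,362]],235,120)
L=[[105,75,85],[105,-75,85],[-165,75,50],[-165,-75,50],[-68,47,76],[-68,38,76]]
print("shaker",*fit(L,uv,[600,0,0]))
print(ray(full([[190,497-300]],315,180)[0],97), ray(full([[211,70]],315,180)[0],97))
for nm,p,z in [("beaker",(528,228),90),("jar",(296,240),100),("flask",(360,348),105),("dish",(473,359),16),("bottle_red",(174,235),230),("squeeze",(600,418),160),("black",(647,229),240)]:
    print(nm,ray((np.array(p)+.5)/1.5625-.5,z))
E
```

```text
raw [446.61 288.68]
rack [446.4  287.77   0.73] [[-0.32  0.05]
 [ 0.15  0.37]
 [ 0.15 -0.1 ]
 [-0.04 -0.62]
 [ 0.02  0.17]
 [ 0.64  0.16]
 [-1.23 -0.18]
 [ 0.27  0.06]]
block [ 450.88 -270.67   -0.21] [[-0.    0.  ]
 [-0.08  0.26]
 [-0.01 -0.01]
 [-0.04 -0.03]
 [ 0.23  0.09]
 [-0.09 -0.32]]
shaker [600.58  -4.52   0.03] [[-0.28 -0.45]
 [ 0.66 -0.68]
 [-0.14  0.31]
 [ 0.62  0.31]
 [-0.44  0.22]
 [-0.27  0.12]]
[ 416.49 -263.54] [ 486.12 -278.11]
beaker [ 642.63 -246.56]
jar [620.54 251.93]
flask [387.31 114.28]
dish [ 366.53 -128.19]
bottle_red [599.21 460.13]
squeeze [ 242.75 -354.99]
black [ 595.31 -438.65]
```

```bash
cat >> h.py <<'E'
def q(psi): return [np.cos(psi/2),np.sin(psi/2),0,0]
def st():
    s=bot.read_state(); print("t %.1f"%s["t"],"tcp",s["tcp_pos"].round(1),"F",s["contact_force"].round(1),"w %.1f"%s["width"],"ff %.1f"%s["finger_force"],"q",s["joint_pos"].round(2)); return s
RACK=[446.4,287.8,.73]; SH=[600.6,-4.5,.03]; BL=[450.9,-270.7,-.21]
def at(p,x,y,z): return list(T(p,[[x,y,z]])[0])
E
python3 - <<'E'
from h import *
x,y,a=RACK
for P,ps in (((x,y,200),a),(at(SH,-140,0,200),.03),(at(BL,-36,0,200),-.21)): 
    print([bot.solve_ik(P,q(s)) is not None and bot.solve_ik(P,q(s)).round(2) for s in (ps,ps-np.pi,ps+np.pi)])
bot.move_ptp([x,y,190],q(a)); st()
im=bot.camera("scene")[:,:,::-1]; cv2.imwrite("pics/s1.png",cv2.resize(im[70:230,230:430],(800,640))[:600])
E
```

```text
[array([ 0.94,  0.14, -0.34,  0.  , -1.09,  1.36]), array([ 0.94,  0.14, -0.34,  0.  , -1.09, -1.78]), array([ 0.94,  0.14, -0.34,  0.  , -1.09, -1.78])]
[array([ 0.41,  0.02, -0.48,  0.  , -1.07,  1.19]), array([ 0.41,  0.02, -0.48,  0.  , -1.07, -1.95]), array([ 0.41,  0.02, -0.48,  0.  , -1.07, -1.95])]
[array([-0.16,  0.08, -0.42,  0.  , -1.07,  1.52]), array([-0.16,  0.08, -0.42,  0.  , -1.07, -1.62]), array([-0.16,  0.08, -0.42,  0.  , -1.07, -1.62])]
t 1.8 tcp [446.4 288.4 190.1] F [-0.1 -0.2  0.3] w 88.0 ff 0.0 q [ 0.94  0.15 -0.36  0.   -1.06  1.36]
```

View pics/s1.png

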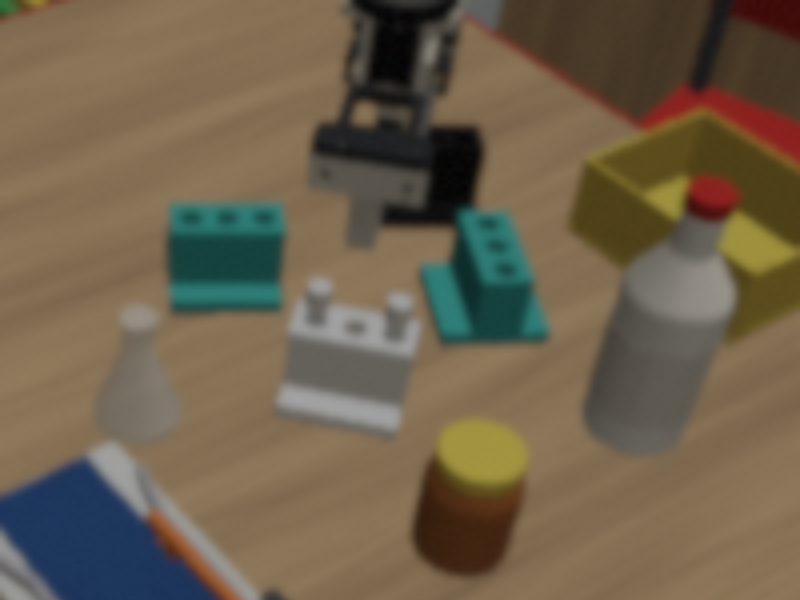

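The gripper hangs straight above the white rack, whose empty hole is at (356,327) in this crop. Its finger line matches the rack's short side, and the jar and flask are clear. Next: cross-check the hole in this view, then grasp and lift.

Run:
```python
from h import *
print(proj([at(RACK,0,0,70)],"scene")[0]-[230+356.5/4-.5,70+327.5/4-.5])
x,y,a=RACK
bot.move_gripper(80,40)
bot.line_to([x,y,48.5],150); s=st()
bot.move_gripper(30,40); st()
bot.line_to([x,y,200],150); st()
im=bot.camera("scene")[:,:,::-1]; cv2.imwrite("pics/s2.png",cv2.resize(im[40:190,230:430],(800,600)))
```

```text
[-0.77704422 -0.19952871]
t 3.4 tcp [446.8 288.3  49.2] F [-0.1  0.1  0. ] w 80.0 ff 0.0 q [ 0.94  0.31 -0.52  0.   -0.73  1.36]
t 4.0 tcp [446.4 288.   48.7] F [-2.   1.2  2.6] w 43.5 ff 40.0 q [ 0.94  0.31 -0.52 -0.   -0.73  1.36]
t 5.2 tcp [445.8 287.2 198.8] F [-0.3 -0.5 -4. ] w 43.8 ff 40.0 q [ 0.94  0.14 -0.34 -0.   -1.08  1.36]
```

View pics/s2.png

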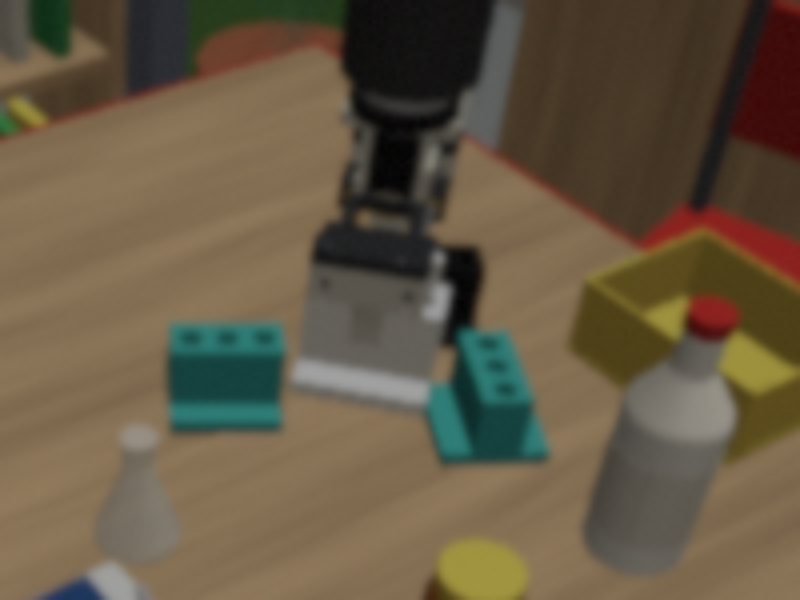

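The rack is in the grip and level, with its flange edge from (290,378) to (428,400), and about 4 N of weight shows at the wrist. Next I carry it to the mouth and lower it onto the bed by feel.

Run:
```python
from h import *
a=SH[2]
bot.move_ptp(at(SH,-145,0,200),q(a)); st()
bot.line_to(at(SH,-145,0,108),150)
bot.pause(.2); f0=st()["contact_force"][2]
z=106
while z>94:
    bot.line_to(at(SH,-145,0,z),20)
    f=bot.read_state()["contact_force"][2]
    if f-f0>3: break
    z-=1
print(z,f0,f); st()
im=bot.camera("top")[:,:,::-1]; im2=bot.camera("scene")[:,:,::-1]
o=np.hstack([cv2.resize(im[125:225,215:315],(400,400)),cv2.resize(im2[150:275,200:325],(400,400))]); cv2.imwrite("pics/p3.png",o)
```

```text
t 6.4 tcp [456.1  -8.2 200.1] F [ 0.5 -0.3 -3. ] w 43.8 ff 40.0 q [ 0.42  0.01 -0.49 -0.   -1.07  1.19]
t 7.4 tcp [456.3  -8.5 108.9] F [ 0.5 -0.6 -3.9] w 43.9 ff 40.0 q [ 0.42  0.11 -0.62  0.   -0.84  1.19]
98 -3.9228215426270285 4.4590746418374545
t 9.6 tcp [455.8  -8.9  98.6] F [-2.3 -0.3  4.5] w 43.7 ff 40.0 q [ 0.41  0.13 -0.63  0.   -0.81  1.19]
```

View pics/p3.png

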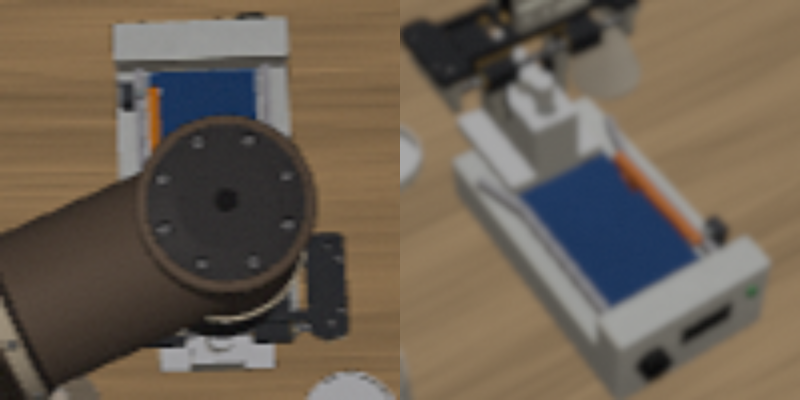

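The rack sits on the bed between the flared rails: its flange spans (160–275, 360) in the top half of the picture and lies flat in the scene half. The contact height agrees (underside at 50). Now I slide it in, watching the force.

Run:
```python
from h import *
for x in (-120,-100,-85,-70,-50,-30,-10,5,12):
    bot.line_to(at(SH,x,0,98.3),70)
    s=bot.read_state(); print(x,s["tcp_pos"].round(1),s["contact_force"].round(1))
    if np.abs(s["contact_force"][:2]).max()>15: break
else:
    while x<27:
        x+=1; bot.line_to(at(SH,x,0,98.3),25)
        s=bot.read_state(); print(x,s["tcp_pos"].round(1),s["contact_force"].round(1))
        if s["contact_force"][0]<-16: break
st()
im=bot.camera("top")[:,:,::-1]; im2=bot.camera("scene")[:,:,::-1]
o=np.hstack([cv2.resize(im[125:225,215:315],(400,400)),cv2.resize(im2[150:275,200:325],(400,400))]); cv2.imwrite("pics/p4.png",o)
```

```text
-120 [479.4  -8.1  98.7] [-10.7   4.2  11.6]
-100 [495.9  -7.7  99.3] [-28.7  10.4  34.6]
t 10.7 tcp [495.9  -7.7  99.3] F [-28.7  10.4  34.6] w 43.9 ff 40.0 q [ 0.38  0.2  -0.54 -0.   -0.84  1.22]
```

View pics/p4.png

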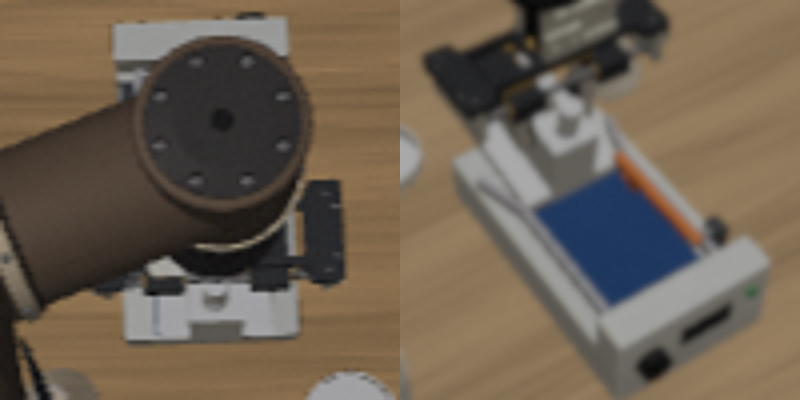

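Tracking stopped at the force guard, with about 29 N in x and 35 N upward. The picture shows the rack a third of the way in, its right flange edge against the right rail at (525,210). I ease off, back out and read the forces before correcting.

Run:
```python
from h import *
def rd(l):
    s=bot.read_state(); print(l,s["tcp_pos"].round(1),s["contact_force"].round(1),s["moment"].round(2))
rd("now")
bot.line_to(at(SH,-104,0,99.2),30); rd("ease")
bot.line_to(at(SH,-118,0,99.2),50); bot.pause(.1); rd("back")
bot.line_to(at(SH,-118,3,99.2),50); bot.pause(.1); rd("y+3")
```

```text
now [495.9  -7.7  99.3] [-27.5   9.8  34.4] [ 3.84 10.46 -0.09]
ease [495.8  -7.2  99.2] [-7.6  5.9  5.9] [ 2.01  2.75 -0.05]
back [482.6  -8.1  99.1] [-0.6 -0.7 -2.3] [0.03 0.2  0.02]
y+3 [482.7  -4.9  99.1] [ 0.  -0.  -2.9] [-0.03 -0.07 -0.01]
```

The load was mostly friction from pressing down: the ratio is about 0.7 with no yaw moment, and it vanished once I eased z. I slide again with small force-guided corrections in z and y.

Run:
```python
from h import *
x,y,z=-118,1.5,99.4
bot.line_to(at(SH,x,y,z),50)
while x<27:
    x+=6 if x<10 else 1
    bot.line_to(at(SH,x,y,z),60 if x<10 else 20)
    s=bot.read_state(); F=s["contact_force"]
    print(x,round(y,1),round(z,1),s["tcp_pos"].round(1),F.round(1),s["moment"].round(1))
    z+=np.clip((-F[2]-.5)*-.0-(-.5-F[2])*.05,-.3,.6); z=np.clip(z,98,102)
    y+=np.clip(F[1]*.08,-.6,.6)
    if np.hypot(*F[:2])>20 or F[2]>25: break
st()
im=bot.camera("top")[:,:,::-1]; im2=bot.camera("scene")[:,:,::-1]
o=np.hstack([cv2.resize(im[125:225,215:315],(400,400)),cv2.resize(im2[150:275,200:325],(400,400))]); cv2.imwrite("pics/p5.png",o)
```

```text
-112 1.5 99.4 [489.1  -6.3  99.4] [-0.2 -0.4 -3.1] [-0. -0. -0.]
-106 1.5 99.3 [495.   -6.1  99.2] [-0.1  0.  -3.2] [-0. -0.  0.]
-100 1.5 99.1 [500.9  -6.   99.1] [ 0.6  0.7 -3. ] [-0.  -0.2  0. ]
-94 1.5 99.0 [506.7  -5.9  99.1] [-1.1 -1.  -0.1] [-0.3  0.1  0. ]
-88 1.4 99.0 [512.5  -5.8  99.1] [-2.6 -0.6  1.8] [-0.3  0.7  0. ]
-82 1.4 99.1 [518.7  -5.5  99.1] [-1.3  0.4  0.3] [-0.3  0.5 -0. ]
-76 1.4 99.2 [524.9  -5.3  99.1] [-0.9  0.5 -1.5] [-0.1  0.2 -0.1]
-70 1.5 99.1 [531.  -5.  99.] [ 0.1 -1.  -1.7] [-0.2 -0.2  0.1]
-64 1.4 99.1 [536.9  -5.   99.1] [-0.2 -0.6 -0.5] [-0.2 -0.   0. ]
-58 1.3 99.1 [542.8  -4.9  99.1] [-0.7 -0.7 -0.8] [-0.2 -0.  -0.1]
-52 1.3 99.1 [548.8  -4.7  99.1] [-0.8  0.2 -0.3] [-0.2  0.2  0.1]
-46 1.3 99.1 [554.8  -4.5  99.1] [-1.6 -0.6 -0.9] [-0.2  0.2 -0. ]
-40 1.2 99.0 [560.8  -4.4  99. ] [-0.8  0.1  0.2] [-0.3  0.4 -0. ]
-34 1.3 99.1 [566.8  -4.2  99. ] [-1.6 -0.2  0.1] [-0.3  0.3  0. ]
-28 1.2 99.1 [572.8  -4.1  99.1] [-0.5  0.5  0.2] [-0.3  0.2 -0. ]
-22 1.3 99.1 [578.9  -3.8  99.1] [-0.9 -0.2 -0. ] [-0.2  0.1  0.1]
-16 1.3 99.2 [584.8  -3.7  99.1] [
[... 621 characters left out ...]
0. ]
19 1.0 99.1 [619.7  -3.   99.2] [-1.9 -0.8 -1.9] [-0.1  0.5  0. ]
20 0.9 99.1 [620.6  -3.   99.1] [-2.3  0.3 -1.1] [-0.2  0.7  0.1]
21 0.9 99.0 [621.6  -3.   99.1] [-2.2 -0.4  0.6] [-0.2  0.9 -0. ]
22 0.9 99.1 [622.9  -2.9  99.1] [-2.5 -0.9 -0.9] [-0.2  0.4 -0. ]
23 0.8 99.1 [623.8  -3.   99.1] [-2.1 -1.  -0.4] [-0.1  0.5 -0. ]
24 0.7 99.1 [624.7  -3.   99.1] [-1.9  0.3 -0.5] [-0.   0.6  0. ]
25 0.8 99.1 [625.8  -3.   99.1] [-1.2  0.4 -0.2] [-0.1  0.4 -0.1]
26 0.8 99.1 [626.8  -2.9  99.1] [-0.6 -0.3 -1.8] [-0.2  0.3 -0.1]
27 0.8 99.0 [627.2  -3.   99.1] [-4.7  0.2  4.3] [0.1 1.7 0. ]
t 21.1 tcp [627.2  -3.   99.1] F [-4.7  0.2  4.3] w 43.8 ff 40.0 q [ 0.31  0.39 -0.26 -0.   -0.93  1.29]
```

View pics/p5.png

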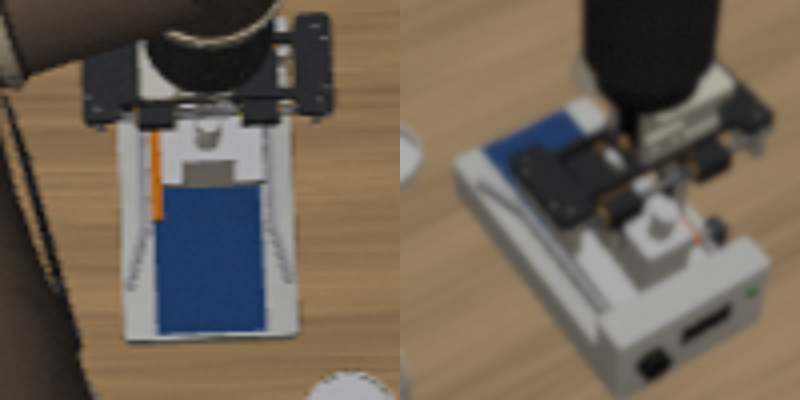

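The rack stands deep in the bay with its rear edge at row 185, the catch bar lying along it at (157,175), and contact just beginning. I push on until the back wall is clearly felt.

Run:
```python
from h import *
x=27
while x<36:
    x+=1; bot.line_to(at(SH,x,.8,99.3),20); bot.pause(.05)
    s=bot.read_state(); F=s["contact_force"]
    print(x,s["tcp_pos"].round(1),F.round(1),s["moment"].round(1))
    if F[0]<-15: break
x=s["tcp_pos"][0]
im=bot.camera("top")[:,:,::-1]; im2=bot.camera("scene")[:,:,::-1]
o=np.hstack([cv2.resize(im[125:225,230:305],(450,600),interpolation=cv2.INTER_CUBIC),cv2.resize(im2[165:265,245:303],(348,600),interpolation=cv2.INTER_CUBIC)]); cv2.imwrite("pics/p6.png",np.clip(o*1.4,0,255).astype(np.uint8))
```

```text
28 [628.8  -2.8  99.1] [-0.8  0.4 -1.4] [-0.   0.4  0. ]
29 [629.6  -2.8  99.2] [-1.2  0.2 -1.2] [-0.1  0.5  0. ]
30 [630.7  -2.8  99.2] [-0.6  0.1 -3. ] [-0.2  0.1 -0. ]
31 [631.2  -2.8  99.2] [-3.   1.1 -0.4] [0.  1.2 0.1]
32 [631.3  -2.8  99.2] [-6.8  1.8  1.7] [0.4 2.6 0. ]
33 [631.4  -2.8  99.3] [-11.1   1.1   4.7] [0.6 3.8 0.1]
34 [631.4  -2.9  99.3] [-14.1   3.4   7.7] [1.  5.1 0.1]
35 [631.5  -2.9  99.3] [-18.    3.7  10.4] [1.3 6.3 0.1]
```

View pics/p6.png

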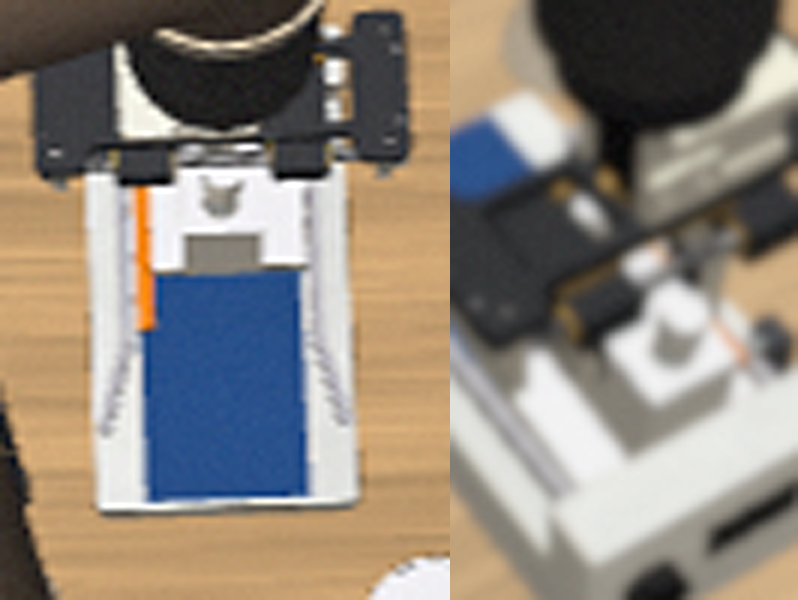

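Run:
```python
from h import *
g=lambda u,v:np.array([(u+.5)/6-.5+230,(v+.5)/6-.5+125])
for n,u,v,z in (("flange rear",228,270,64),("catch end",146,330,76),("bed front",230,499,50),("blk rear top",222,235,120),("body front L",99,510,50),("body front R",357,502,50)):
    p=ray(g(u,v),z); c,s=np.cos(.03),np.sin(.03); d=p-SH[:2]
    print(n,p.round(1),"shaker",(c*d[0]+s*d[1]).round(1),(-s*d[0]+c*d[1]).round(1))
```

```text
flange rear [569.6  -9.7] shaker -31.1 -4.3
catch end [533.2  37. ] shaker -66.1 43.5
bed front [440.1  -9.2] shaker -160.6 0.1
blk rear top [577.  -6.] shaker -23.6 -0.8
body front L [434.7  65.2] shaker -163.7 74.6
body front R [437.5 -81. ] shaker -165.3 -71.6
```

Contact is hard at TCP x = 631. The flange's rear edge measures 35–38 mm inward of the catch's tip, which matches the locked geometry. I release, rise, go above the red tube and then look at the rack and catch unobstructed.

Run:
```python
from h import *
s=bot.read_state(); p=s["tcp_pos"]
bot.line_to([p[0]+.5,p[1],99.3],20)
bot.move_gripper(62,40); st()
bot.line_to([p[0],p[1],200],200)
bot.move_ptp(at(BL,-36,0,150),q(BL[2])); bot.move_gripper(44); st()
im=bot.camera("top")[:,:,::-1]; im2=bot.camera("scene")[:,:,::-1]; np.save("t7.npy",im); np.save("s7.npy",im2)
o=np.hstack([cv2.resize(im[125:195,235:285],(428,600),interpolation=cv2.INTER_CUBIC),cv2.resize(im2[170:270,250:312],(372,600),interpolation=cv2.INTER_CUBIC)]); cv2.imwrite("pics/p7.png",np.clip(o*1.3,0,255).astype(np.uint8))
```

```text
t 24.6 tcp [632.2  -2.8  99.3] F [-0.2 -0.5  0.5] w 62.1 ff 0.0 q [ 0.3   0.39 -0.25  0.   -0.93  1.3 ]
t 27.1 tcp [ 415.8 -263.2  150. ] F [-0.5  0.7 -0.3] w 43.9 ff 0.0 q [-0.16  0.12 -0.49  0.   -0.96  1.52]
```

View pics/p7.png

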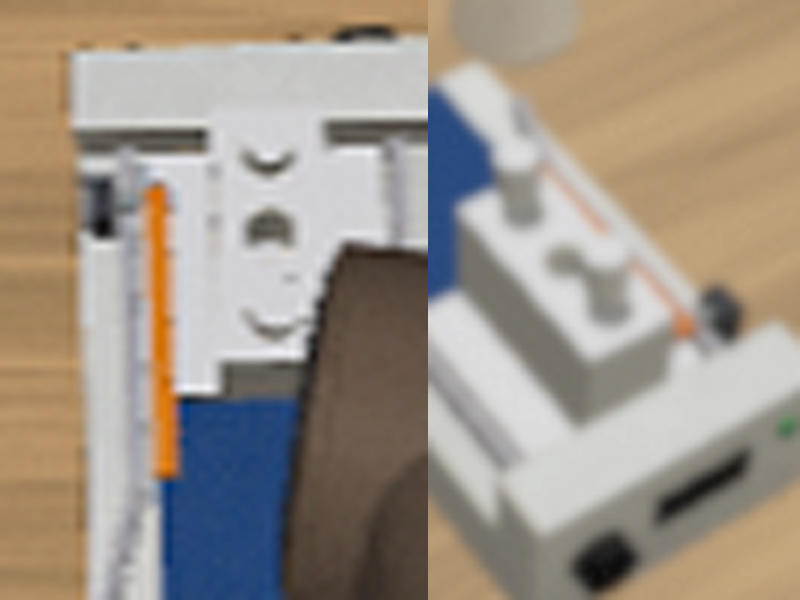

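The crop shows the catch bar back at its down position, with its tip at (165,475), the same pixel as at the start. The rack is against the wall with both white tubes in, and the middle hole is at (270,229) in the top half and (566,262) in the scene half. My ten pictures are used up, so from here I measure numerically.

Run:
```python
from h import *
t=np.load("t7.npy").mean(2).astype(int); s=np.load("s7.npy").mean(2).astype(int)
print("top rows134-174 cols 260-272"); 
for r in range(134,174): print(r,*t[r,260:273])
print("scene")
for r in range(188,222): print(r,*s[r,258:288])
for x in (620,623,626,629): 
    c=[x,-2.85+.03*(x-631.4)]; f=lambda d,z:[c[0]+d,c[1]+.03*d,z]
    P=[f(0,120),f(-9.5,120),f(9.5,120),f(-32,155),f(32,155),f(-50,120),f(-50,64),f(-50,50)]
    print(x,proj(P).round(1).tolist(),proj(P[:5],"scene").round(1).tolist())
```

```text
top rows134-174 cols 260-272
134 152 153 153 154 153 155 153 154 151 153 153 152 151
135 153 152 153 155 153 155 154 152 153 153 154 153 152
136 151 153 153 153 153 154 153 154 152 151 153 153 152
137 156 156 157 156 157 158 157 157 157 157 158 159 157
138 163 162 162 163 162 161 161 162 162 162 161 164 160
139 161 161 162 161 162 162 162 161 162 161 161 163 135
140 165 162 161 162 162 161 163 160 162 163 162 164 136
141 164 162 158 160 164 162 163 162 161 163 162 163 144
142 163 163 159 138 144 165 164 165 149 148 163 163 153
143 162 162 155 115 97 147 170 143 96 129 163 162 163
144 142 164 164 139 89 62 57 56 107 151 164 161 162
145 140 163 164 164 154 125 107 139 165 163 161 162 162
146 153 162 161 163 164 166 166 164 163 160 161 162 161
147 153 163 163 160 161 163 161 162 161 162 162 161 162
148 154 163 163 163 163 164 164 164 162 162 161 161 162
149 154 164 163 164 162 138 112 130 155 164 163 161 162
150 137 161 163 149 104 65 70 71 103 145 164 162 162
151 141 163 165 129 72 67 74 75 79 132 164 162 162
152 150 164 164 131 70 67 72 78 80 133 165 162 162
153 150 164 163 141 113 12
[... 5340 characters left out ...]
0, 210.8], [275.3, 215.6], [266.2, 196.2], [281.2, 212.4]]
623 [[265.5, 150.1], [265.6, 152.9], [265.4, 147.3], [266.0, 157.0], [265.1, 137.5], [266.2, 165.0], [266.1, 168.6], [266.0, 169.5]] [[273.8, 213.9], [271.7, 211.6], [276.0, 216.3], [266.9, 196.9], [282.0, 213.1]]
626 [[265.5, 149.2], [265.6, 152.0], [265.3, 146.4], [266.0, 156.1], [265.1, 136.6], [266.1, 164.1], [266.0, 167.8], [266.0, 168.6]] [[274.5, 214.7], [272.3, 212.3], [276.7, 217.1], [267.6, 197.7], [282.7, 213.9]]
629 [[265.4, 148.3], [265.6, 151.1], [265.3, 145.5], [265.9, 155.1], [265.0, 135.7], [266.1, 163.2], [266.0, 166.9], [266.0, 167.8]] [[275.2, 215.4], [273.0, 213.1], [277.4, 217.9], [268.3, 198.4], [283.4, 214.7]]
```

Both cameras put the middle hole at about (619.8, −3.4), agreeing with the shaker fit's home of 620.6. The rack had only shifted in the grip when I pressed too hard earlier. Next I pick up the red tube.

Run:
```python
from h import *
x,y,_=at(BL,-36,0,0)
bot.line_to([x,y,67.5],120); st()
bot.move_gripper(12,15); s=st()
bot.line_to([x,y,225],150); st()
bot.move_ptp([619.8,-3.4,225],q(SH[2]))
bot.line_to([619.8,-3.4,182],120); bot.pause(.2); st()
im=bot.camera("scene").astype(int); r=im[100:260,220:330]
m=(r[...,0]>90)&(r[...,1]<60)&(r[...,2]<60); v,u=np.nonzero(m); print("red px",len(u),u.mean()+220,v.mean()+100,u.min()+220,u.max()+220,v.min()+100,v.max()+100)
z=s["tcp_pos"][2]; print(proj([[619.8,-3.4,182+h] for h in (8,19,30)],"scene").round(1))
```

```text
t 28.1 tcp [ 416.1 -263.4   68. ] F [ 0.  -1.2  0.2] w 44.2 ff 0.0 q [-0.16  0.23 -0.59  0.   -0.75  1.52]
t 28.6 tcp [ 415.9 -263.3   67.8] F [-0.7 -0.5  1.5] w 19.4 ff 15.0 q [-0.16  0.23 -0.59  0.   -0.75  1.52]
t 29.8 tcp [ 415.1 -263.   224. ] F [ 0.   0.2 -0.7] w 19.7 ff 15.0 q [-0.16  0.06 -0.38 -0.   -1.13  1.52]
t 31.8 tcp [620.3  -3.4 183.1] F [-0.8 -0.3 -0.9] w 19.5 ff 15.0 q [ 0.31  0.3  -0.18  0.   -1.09  1.29]
red px 6 276.0 192.16666666666669 275 277 191 196
[[274.  194.5]
 [274.1 191.4]
 [274.3 188.2]]
```

The grip is 19.5 mm wide, so the tube is held, and the red pixels lie at (276,192) where expected. Now I lower it with a force guard and a small search pattern.

Run:
```python
from h import *
X,Y=619.8,-3.4; f0=bot.read_state()["contact_force"].copy(); ok=False
for dx,dy in [(0,0),(-2,0),(2,0),(0,-2),(0,2),(-4,0),(4,0),(-2,-2),(2,-2)]:
    bot.line_to([X+dx,Y+dy,174.5],60)
    hit=False
    for z in (172,169,165,160):
        bot.line_to([X+dx,Y+dy,z],50); F=bot.read_state()["contact_force"]-f0
        if F[2]>4: hit=True;break
    print(dx,dy,z,F.round(1),"hit" if hit else "in")
    if not hit: ok=True;break
if ok:
    for z in (150,140,132,128,126.5,125.5,124.5,123.5):
        s=bot.read_state();F=s["contact_force"]-f0
        bot.line_to([X+dx,Y+dy,z],50); F=bot.read_state()["contact_force"]-f0; print(z,F.round(1))
        if F[2]>5: break
st()
```

```text
0 0 160 [-0.6  0.2 -2.1] in
150 [-1.1 -0.6 -1.5]
140 [-2.   0.2 -2.2]
132 [-1.7  0.8 -1.5]
128 [-2.1 -0.5 -2.5]
126.5 [-2.9 -0.7 -2.3]
125.5 [-4.  -0.3  0.5]
124.5 [-5.4  1.1  5.5]
t 35.1 tcp [620.   -3.4 125.5] F [-4.8  1.   6.6] w 19.6 ff 15.0 q [ 0.31  0.35 -0.25  0.   -0.97  1.29]
```

The tube went straight in and bottomed at TCP z = 125.5, where 125.8 was expected. I release, retreat and verify.

Run:
```python
from h import *
bot.move_gripper(40); st()
bot.line_to([619.8,-3.4,240],150)
bot.move_ptp([480,-150,300],q(SH[2])); bot.pause(.3); st()
im=bot.camera("top").astype(int); sc=bot.camera("scene").astype(int)
def cen(im,m,x0,x1,y0,y1,n):
    v,u=np.nonzero(m(im[y0:y1,x0:x1])); print(n,len(u),(u.mean()+x0).round(1) if len(u) else None,(v.mean()+y0).round(1) if len(u) else None,u.max()+x0 if len(u) else None, v.max()+y0 if len(u) else None)
red=lambda r:(r[...,0]>90)&(r[...,1]<60)&(r[...,2]<60)
org=lambda r:(r[...,0]>130)&(r[...,1]>60)&(r[...,1]<120)&(r[...,2]<60)
cen(im,red,235,300,120,190,"red top"); cen(sc,red,240,320,160,240,"red scene")
cen(im,org,235,275,130,190,"catch now"); cen(np.load("top.npy")[:,:,::-1].astype(int),org,235,275,130,190,"catch start")
cen(np.load("t7.npy")[:,:,::-1].astype(int),org,235,275,130,190,"catch t7")
print(proj([[620,-3.4,155]]),proj([[620,-3.4,155],[620,-3.4,144]],"scene"))
t=im.mean(2).astype(int); print("col266 163-173",t[163:174,264],"col258",t[163:174,258])
t=np.load("t7.npy").mean(2).astype(int); print("t7",t[163:174,264],t[163:174,258])
```

```text
t 35.7 tcp [619.9  -3.4 124.4] F [0.  0.6 0.5] w 39.8 ff 0.0 q [ 0.31  0.35 -0.25  0.   -0.97  1.29]
t 37.8 tcp [ 480.4 -149.5  299.3] F [ 0.4 -0.1  0. ] w 39.8 ff 0.0 q [ 0.09  0.03 -0.24 -0.   -1.3   1.51]
red top 0 None None None None
red scene 27 272.6 206.1 275 208
catch now 0 None None None None
catch start 52 253.2 164.1 254 179
catch t7 50 253.4 164.3 255 179
[[265.66472747 148.12896009]] [[273.51955439 204.15693264]
 [273.37479963 207.05683344]]
col266 163-173 [63 59 59 61 61 59 61 59 61 61 59] col258 [65 65 65 66 67 64 65 65 65 62 66]
t7 [131 161 163 168  92  71  73  74  65  54  55] [161 162 161 161 162 162 163 170  52  55  56]
```

Run:
```python
from h import *
bot.move_ptp([380,330,300],q(SH[2])); bot.pause(.2); st()
im=bot.camera("top").astype(int)
o=np.load("top.npy")[:,:,::-1].astype(int); t7=np.load("t7.npy")[:,:,::-1].astype(int)
red=lambda r:(r[...,0]>90)&(r[...,1]<60)&(r[...,2]<60)
org=lambda r:(r[...,0]>130)&(r[...,1]>60)&(r[...,1]<120)&(r[...,2]<60)
for n,i,m in (("red",im,red),("catch",im,org),("catch0",o,org)):
    v,u=np.nonzero(m(i[120:200,235:300])); print(n,len(u),u.mean()+235,v.mean()+120,v.max()+120)
print(im.mean(2).astype(int)[163:174,264],im.mean(2).astype(int)[163:174,258])
d=(np.abs(im-o).max(2)>40).astype(np.uint8); n,_,s,c=cv2.connectedComponentsWithStats(d)
for k in range(1,n):
    if s[k,4]>5: print(s[k],c[k].round())
```

```text
t 39.9 tcp [380.5 329.4 300. ] F [ 0.5 -0.3  0.2] w 40.5 ff 0.0 q [ 1.1   0.03 -0.24  0.   -1.3   0.49]
red 24 265.6666666666667 149.875 180
catch 49 253.3265306122449 162.9387755102041 179
catch0 52 253.25 164.09615384615384 179
[127 150 151 157  85  64  69  67  63  52  52] [150 149 150 150 151 150 153 158  57  50  53]
[252 139  28  32 759] [267. 155.]
[    0   171   203   213 16801] [ 92. 287.]
[ 42 196   4   4   6] [ 44. 197.]
[ 47 196   2   8   9] [ 48. 199.]
[342 210   8   7  40] [346. 213.]
[ 18 247   4   5   7] [ 19. 249.]
[  0 284  30  45 554] [  8. 307.]
[ 15 286  10   6  21] [ 19. 289.]
[ 41 289   5   2  10] [ 43. 290.]
[ 12 291   5   3  11] [ 14. 292.]
[ 33 290   3   4   6] [ 34. 291.]
[ 48 290   6   3  11] [ 50. 291.]
[ 36 292   3   3   6] [ 37. 293.]
[ 20 296  17  18 125] [ 29. 304.]
[ 45 312   5  11  13] [ 47. 318.]
[246 318   7   4  20] [249. 320.]
[284 318   5   4  15] [286. 319.]
[246 323   2   4   7] [247. 324.]
[290 324  12  10  49] [295. 329.]
[253 329   4   3   6] [254. 330.]
[246 333   6  10  17] [248. 337.]
[294 334   8   6  34] [297. 337.]
[229 364  17  20 217] [238. 376.]
[288 377   6   7  22] [291. 381.]
```

The red cap is in the middle hole, the catch is down at its start pixel and the rack has not moved since release. The only other differences are the arm and the emptied block hole.

```bash
python3 -c "
from plant import bot
print(bot.close_job())"
```

```text
the job is handed in; nothing more can be done
None
```

I handed the job in at about 40 s: the white rack is against the bay's back wall with the orange catch down behind it, and the red-capped tube is all the way down in the middle hole, with no other displacement seen in the part of the last top picture the arm did not cover.

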